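# Square the lunch tin into the mantel's corner fence

## Task

Slide the stainless steel lunch tin, the one with the lever clasp, along the mantel into the wooden corner fence until it sits square and flush against both rails, its clasp end still facing out of the corner, and let go of it. Keep it flat on the shelf all the way (do not lift it), and leave the green tin and the porcelain dog where they are.

Things in the scene. Friction and masses are not known exactly. Their poses are not given: they have to be found in the camera images.
- corner: Fixed L of two brown wooden rails, 12 mm thick, 35 mm high, corner pointing away from the robot. Origin: inside corner, where the inner faces meet, at shelf level; z up. Rail on the +x side: inner face is the plane x = 0, from the origin 160 mm towards -y. Rail on the +y side: inner face is the plane y = 0, from the origin 200 mm towards -x. The open side (-x, -y) faces the robot.
- lunch_tin_mid (a point): Centre, 25 mm above the shelf, of the loose bare steel lunch tin: 130 (x) x 90 (y) x 50 mm high, 0.3 kg, too wide to grip, slides easily; z up. Clasp in the middle of its -x end; other sides flat. Starts between robot and fence, axes within 20 degrees of the fence's. Fully home its centre is 65 mm from the +x rail's inner face and 45 mm from the +y rail's.
- clasp (a point): Outer middle of the lunch tin's lever clasp, 69 mm from the tin's centre towards its -x, 32 mm above the shelf; axes as the tin's. The clasp is dark steel, 30 mm wide, 4 mm proud of the end face, from 18 to 46 mm above the shelf.
- green_tin_mid (a point): Centre (25 mm above the shelf) of a bystander: a green painted tin of the same size, 130 x 90 x 50 mm, with a brass seam and a brass plaque on its lid and no clasp. Leave it alone.
- dog_mid (a point): Half-way up (55 mm above the shelf) a bystander: a white porcelain sitting dog, 113 mm tall on a 75 x 60 mm base. Leave it alone. Other bystanders (pencil pot 150 mm tall with its pencils, glass cloche 131 mm, orange 34 mm fidget cube) also stand off to the sides or beyond the fence.
Mind the look-alikes: they are no part of the job. What is shaped like the part that bears lunch_tin_mid but red is not meant.

How it is judged:
By the outcome, as a careful person would: the job done as asked, in the order asked, and still so for the second after the job is handed in, with the robot touching nothing.
It also fails if it takes over 42 s, if anything falls off the work surface, if the arm or the gripper's body presses on something with over 40 N, if the wrist force passes 120 N, or if a joint passes its speed limit or range.

## Robot

A 7-joint arm with a two-finger parallel gripper is mounted at the origin on the work surface. World frame = base frame: x ahead of the robot, y to its left, z up, the work surface at z = 0. Lengths are in m, angles in degrees, forces in N, time in s.
With the tool pointing down it reaches from about 0.4 to 0.925 m from the base axis. Payload 5.6 kg.
Tool frame: the origin (TCP) lies at the very end of the fingers, on their centre line; the grasp point (between the pads) lies 19 mm behind it; x points along the fingers, z is the direction in which the jaws open and shut, and the axes are right-handed (so a half turn about x gives the same grasp; the last joint's range is limited). The gripper opens to 85 mm and grips with 20 to 120 N. Pads are 22 mm wide; open, the fingers measure 114 mm over their backs; the gripper's body (76 mm by 85 mm) begins 54 mm behind the grasp point. The pads swing forward as they close: fully open they stand 13 mm farther back than shut.
Start: joints at [62.051, 26.786, -0.665, 91.828, 0.344, 61.387, -3.226], TCP at [0.28, -0.587, 0.231] pointing down, gripper open.
Joint ranges: [-144.91, 144.91], [-17.63, 115.5], [-89.93, 88.59], [15.96, 139.68], [-74.01, 254.01], [8.47, 105.57], [-167.45, 167.45]. Speed limits (degrees/s): [147.25, 147.25, 180, 180, 180, 180, 180].

## Interface

Orientations are given as [roll, pitch, yaw] about the fixed x, y, z axes, in that order (R = Rz(yaw) Ry(pitch) Rx(roll)).
In Python, from station import robot gives the robot as it stands.
- The arm moves only by the tool step_arm, never from a script. Its argument "plan" is text: rows parted by semicolons, each of 7 numbers parted by spaces: the turn, a rotation vector about the tool's x, y, z normalised to -1 to 1, where 1 is 45 degrees, then the shift along the tool's x, y, z normalised to -1 to 1, where 1 is 150 mm, then the opening, from 0 (shut) to 1 (fully open). A call has 1 to 20 rows; each row is the pose to reach, as a shift and turn from the pose commanded when the call began, along the tool's axes at that moment; what a row does not reach only later rows make up. A row lasts 1/8 s, in which the tool goes at most 62.5 mm and 10.7 degrees, less where a joint would pass 70% of its speed; a pose out of reach is approached as far as the arm can. A call with a number of a shift or a turn outside -1 to 1 is refused whole. A call with a gripper value outside its range is refused whole. The fingers move at their own pace and stop on an object; "squeeze" is the grip in N (left out, the last holds). Time passes only in rows, so rows that repeat a pose let the fingers close. It gives the time, the measured TCP pose, the force and the opening at its end, in the units of the state.
- robot.state(): the state, without advancing time (a new reading comes with each control period).
- robot.capture(name): name is "side" or "top" or "wrist"; returns a dict with "img" (384x512x3 uint8, red, green, blue), "z_map" (384x512 float32, m along the optical axis (not along the pixel's ray), 0 where there is no reading), "fx", "fy", "cx", "cy" (pixels), "k1" (the pictures are not rectified: a ray, as slopes to the right and down, at radius r is drawn at 1 + k1 r^2 times it, then the intrinsics apply), "R" (3x3) and "t" (3): a world point X has camera coordinates R X + t. Camera axes: x right, y down, z forward; pixel columns grow to the right and rows downward; lengths in m; the calibration is good to about 2 mm. A picture is of the moment at which its call begins.
- robot.finish_job(): hands the job in, once; it reports no verdict.
The state is a dict: "time_s": time; "joint_pos": joint angles; "qd": joint speeds; "effort": joint torques, N m; "tcp_pos": TCP position; "ee_rot": TCP orientation; "force": force on the tool from outside, world axes, zero at the start; "moment": the same for the moment, N m; "grip_width": finger opening in m.
Only numpy, scipy, OpenCV 4.12 (cv2) and the standard library are available. Lean on these libraries where they do the work, as an engineer would, in place of code of your own. Each camera call takes 0.05 s, during which the arm holds its last target. There are 200 camera calls.

## Working session

There is one attempt and no reset: what is moved stays moved. The work goes in short steps, Python scripts to look and compute and a tool call to move; the robot and the scene stay as the last step left them, time stands still between calls to the robot, and variables do not carry over. Pictures are saved under pics/ and viewed, about 8 in all and at most 12, crops included, and the job is handed in when it is done.

Besides the shell and the picture viewer there is one more tool, called after "Emit:" by a JSON object that holds its "fn" and its "kwargs". step_arm: Moves the arm, as the interface text tells. Its arguments: {"type":"object","properties":{"plan":{"type":"string"},"squeeze":{"type":"number"}},"required":["plan"]}

```bash
mkdir -p pics; ls; cat > h.py <<'E'
import numpy as np, cv2
from station import robot
def cap(n,f):
    c=robot.capture(n); cv2.imwrite(f'pics/{f}.png',cv2.cvtColor(c['img'],cv2.COLOR_RGB2BGR)); np.savez(f'pics/{f}.npz',**c); return c
def ray(c,u,v):
    K=np.array([[c['fx'],0,c['cx']],[0,c['fy'],c['cy']],[0,0,1.]])
    p=cv2.undistortPoints(np.array([[[u,v]]],float),K,np.array([float(c['k1']),0,0,0]))[0,0]
    return np.array([p[0],p[1],1.])
def onplane(c,u,v,z):
    R,t=c['R'],c['t']; d=R.T@ray(c,u,v); o=-R.T@t
    return o+d*(z-o[2])/d[2]
def depth(c,u,v):
    return c['R'].T@(ray(c,u,v)*c['z_map'][int(v),int(u)]-c['t'])
E
python3 - <<'E'
from h import *
for n in('top','side'):
    c=cap(n,n+'1'); print(n,-c['R'].T@c['t'],c['R'][2],c['k1'])
print(robot.state())
a=cv2.imread('pics/top1.png');b=cv2.imread('pics/side1.png')
E
```

```text
pics
top [0.47646177 0.00636795 1.04510619] [ 0.13029937 -0.01855089 -0.99130113] 0.013573065937252318
side [0.49291532 0.8721277  0.68880857] [ 0.10733906 -0.80034025 -0.58985914] -0.12499389526330967
{'time_s': 0.1, 'joint_pos': array([62.05080072, 26.83123859, -0.66437132, 91.87580635,  0.34451515,
       61.38745123, -3.22623672]), 'qd': array([-0.08965791, -0.04178054, -0.0592106 , -0.09355237, -0.07343915,
       -0.00539009,  0.02431215]), 'effort': array([ 9.96880481e-04, -5.33516014e+01,  2.12163571e-02, -2.51963693e+01,
        1.13978394e-02,  4.31498236e-03, -2.95605912e-05]), 'tcp_pos': array([ 0.27939825, -0.58632537,  0.2304292 ]), 'ee_rot': array([-175.34525414,   89.90745616,  120.13602946]), 'force': array([-0.01096769, -0.33208396,  0.84646033]), 'moment': array([-0.03602649, -0.0155063 , -0.03997874]), 'grip_width': 0.08513015598628088}
```

View pics/top1.png

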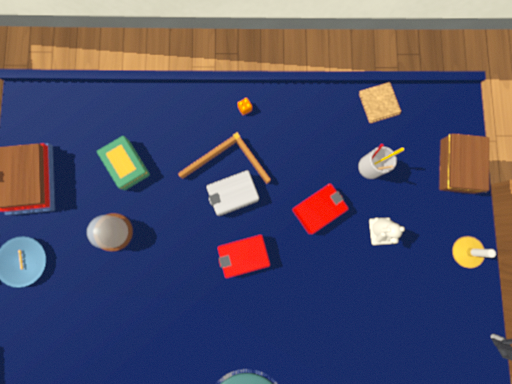

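View pics/side1.png

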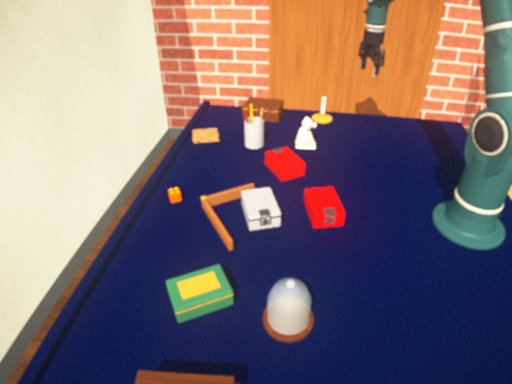

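```bash
python3 - <<'E'
from h import *
a=cv2.imread('pics/top1.png')[115:285,165:365]
cv2.imwrite('pics/crop1.png',cv2.resize(a,None,fx=4,fy=4,interpolation=cv2.INTER_CUBIC)[:600])
E
```

```text
(no output)
```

View pics/crop1.png

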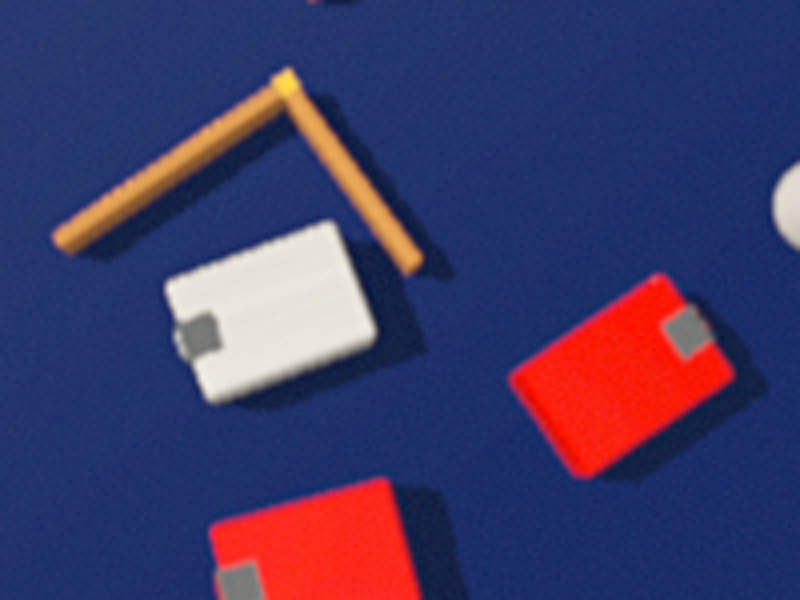

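```bash
cat >> h.py <<'E'
def cloud(c):
    v,u=np.mgrid[0:384,0:512]
    K=np.array([[c['fx'],0,c['cx']],[0,c['fy'],c['cy']],[0,0,1.]])
    p=cv2.undistortPoints(np.stack([u,v],-1).reshape(-1,1,2).astype(float),K,np.array([float(c['k1']),0,0,0]))[:,0]
    z=c['z_map'].reshape(-1,1); P=np.hstack([p*z,z])
    return ((P-c['t'])@c['R']).reshape(384,512,3)
def tin(c,mask):
    P=cloud(c)[mask][:,:2].astype(np.float32)
    return cv2.minAreaRect(P)
E
python3 - <<'E'
from h import *
c=np.load('pics/top1.npz'); C=cloud(c)
g=lambda x,y:(165+(x+.5)/4-.5,115+(y+.5)/4-.5)
for n,l,z in(('tin',[(165,280),(332,219),(378,338),(210,404)],.05),('Lrail outer',[(55,235),(275,76)],.035),('Rrail outer',[(298,78),(422,258)],.035),('R inner end',[(403,272)],.035),('gold centre',[(285,82)],.035),('redR',[(510,378),(660,272),(735,374),(582,478)],.05),('redB',[(209,525),(388,478)],.05)):
    print(n,[np.round(onplane(c,*g(*p),z)[:2],4).tolist() for p in l])
h=C[...,2]; img=c['img'].astype(int)
sat=img.max(2)-img.min(2)
m=np.zeros_like(h,bool); m[160:222,200:262]=1
m&=(h>.043)&(h<.057)
print(m.sum(),tin(c,m),np.median(h[m]))
m=np.zeros_like(h,bool); m[125:190,172:275]=1
orange=(img[...,0]>img[...,2]+60)
m&=orange&(h>.03)&(h<.045); print(m.sum(),np.median(h[m])); 
v,u=np.nonzero(m); P=C[m][:,:2]; k=237
for s in(u<228,u>246):
    f=cv2.fitLine(P[s].astype(np.float32),cv2.DIST_HUBER,0,.01,.01).ravel(); print(f,np.degrees(np.arctan2(f[1],f[0])),((P[s]-f[2:])@[-f[1],f[0]]).std())
E
```

```text
tin [[0.6347, 0.1135], [0.6793, -0.0071], [0.5922, -0.0398], [0.5451, 0.0805]]
Lrail outer [[0.6707, 0.196], [0.7912, 0.0348]]
Rrail outer [[0.7897, 0.0177], [0.6531, -0.0734]]
R inner end [[0.6427, -0.0593]]
gold centre [[0.7866, 0.0274]]
redR [[0.563, -0.1343], [0.6398, -0.245], [0.5654, -0.2965], [0.4915, -0.1841]]
redB [[0.4598, 0.0806], [0.4921, -0.046]]
1403 ((0.613821804523468, 0.039981141686439514), (0.09036244451999664, 0.13523076474666595), 20.76974868774414) 0.050822660903313145
517 0.03546753303046412
[ 0.5763962  -0.8171704   0.7267796   0.10869266] -54.802532 0.0034008523780213354
[ 0.8237421   0.5669647   0.69512635 -0.03668311] 34.538834 0.0036154658241109917
```

```bash
cat >> h.py <<'E'
from scipy.spatial.transform import Rotation as Ro
YAW=np.radians(-55.1); EX=np.array([np.cos(YAW),np.sin(YAW)]); EY=np.array([-EX[1],EX[0]]); O=np.array([.7759,.0272])
def loc(p): return np.array([(p[:2]-O)@EX,(p[:2]-O)@EY])
def need(lx,ly,z,zdir):
    "turn/shift units to put TCP at fence coords (lx,ly), z, tool z along zdir ('x' or 'y', sign free)"
    s=robot.state(); R=Ro.from_euler('xyz',s['ee_rot'],degrees=True)
    p=np.r_[O+lx*EX+ly*EY,z]; sh=R.inv().apply(p-s['tcp_pos'])/.15
    w=EX if zdir=='x' else EY
    out=[]
    for g in(1,-1):
        Z=np.r_[g*w,0];X=np.array([0,0,-1.]);T=Ro.from_matrix(np.stack([X,np.cross(Z,X),Z],1))
        out.append((R.inv()*T).as_rotvec(degrees=True)/45)
    k=min(out,key=np.linalg.norm)
    print('t',s['time_s'],'tcp',s['tcp_pos'].round(4),'loc',loc(s['tcp_pos']).round(4),'F',s['force'].round(1),'w',s['grip_width'],'j7',s['joint_pos'][6])
    print('turns',[o.round(3) for o in out],'shift',sh.round(3)); print(R.as_matrix().round(3))
E
python3 -c "
from h import *
need(-.105,-.215,.231,'x')"
```

```text
t 0.1 tcp [ 0.2794 -0.5863  0.2304] loc [ 0.2191 -0.7582] F [-0.  -0.3  0.8] w 0.08513015598628088 j7 -3.226236715789384
turns [array([-0.209, -0.002, -0.   ]), array([ 3.791e+00, -0.000e+00,  3.000e-03])] shift [ 0.     3.219 -2.724]
[[-0.001  0.903  0.43 ]
 [ 0.001  0.43  -0.903]
 [-1.    -0.    -0.002]]
```

Emit:
{"fn": "step_arm", "kwargs": {"plan": "0 0 0 0 0.4 -0.34 0.7; 0 0 0 0 0.8 -0.68 0.7; 0 0 0 0 1 -0.85 0.7; 0 0 0 0 1 -0.85 0.7"}}

```text
time_s: 0.6
tcp_pos: [0.3626, -0.4025, 0.2312]
ee_rot: [143.8, 89.9, 79.7]
force: [0.1, -0.1, 0.9]
grip_width: 0.0596
```

Emit:
{"fn": "step_arm", "kwargs": {"plan": "0 0 0 0 0.4 -0.34 0.7; 0 0 0 0 0.8 -0.68 0.7; 0 0 0 0 1 -0.85 0.7; 0 0 0 0 1 -0.85 0.7"}}

```text
time_s: 1.1
tcp_pos: [0.4423, -0.224, 0.2313]
ee_rot: [128.7, 89.9, 64.5]
force: [0.4, -1.2, -0.2]
grip_width: 0.0595
```

Emit:
{"fn": "step_arm", "kwargs": {"plan": "0 0 0 0 0.4 -0.34 0.7; 0 0 0 0 0.8 -0.68 0.7; 0 0 0 0 1 -0.85 0.7; -0.2 0 0 0 1 -0.85 0.7; -0.2 0 0 0 1 -0.85 0.7"}}

```text
time_s: 1.72
tcp_pos: [0.5215, -0.0486, 0.2308]
ee_rot: [-108.5, 90.0, -164.1]
force: [0.5, -0.5, -0.2]
grip_width: 0.0596
```

```bash
python3 -c "
from h import *
need(-.105,-.215,.04,'x')"
```

```text
t 1.725 tcp [ 0.5215 -0.0486  0.2308] loc [-0.0833 -0.252 ] F [ 0.5 -0.5 -0.2] w 0.05961601191871801 j7 -59.77299794481428
turns [array([-0.011, -0.   ,  0.001]), array([3.989e+00, 1.000e-03, 1.000e-03])] shift [ 1.272  0.246 -0.146]
[[-0.001  0.825  0.565]
 [-0.     0.565 -0.825]
 [-1.    -0.001 -0.   ]]
```

Emit:
{"fn": "step_arm", "kwargs": {"plan": "0 0 0 0 0.25 -0.15 0.7; -0.01 0 0 0.35 0.25 -0.15 0.7; -0.01 0 0 0.7 0.25 -0.15 0.7; -0.01 0 0 1 0.25 -0.15 0.7; -0.01 0 0 1 0.25 -0.15 0.7"}}

```text
time_s: 2.35
tcp_pos: [0.5366, -0.0109, 0.0782]
ee_rot: [-116.0, 89.5, -171.4]
force: [0.3, 0.5, 0.1]
grip_width: 0.0598
```

```bash
python3 -c "
from h import *
need(-.105,-.215,.012,'x'); c=cap('wrist','w1'); cap('side','s2')"
```

```text
t 2.35 tcp [ 0.5366 -0.0109  0.0782] loc [-0.1057 -0.2181] F [0.3 0.5 0.1] w 0.05976725267314005 j7 -69.53185409271745
turns [array([-0.006, -0.004,  0.009]), array([3.994, 0.014, 0.007])] shift [0.441 0.024 0.006]
[[-0.008  0.823  0.568]
 [-0.001  0.568 -0.823]
 [-1.    -0.007 -0.003]]
```

View pics/s2.png

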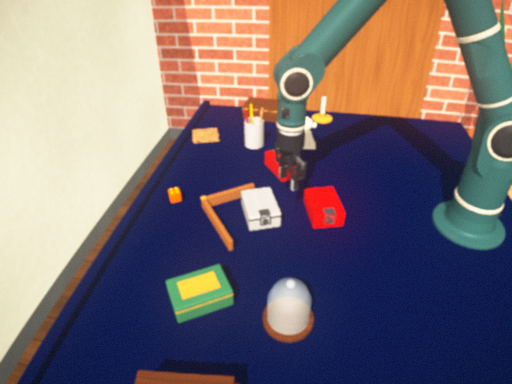

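The fingers (295,185) hang between the steel tin (262,208) and the red one (325,207), clear of both. Going down.

Emit:
{"fn": "step_arm", "kwargs": {"plan": "0 0 0 0.2 0 0 0.7; 0 0 0 0.35 0 0 0.7; 0 0 0 0.43 0 0 0.7; 0 0 0 0.43 0 0 0.7; 0 0 0 0.43 0.1 0 0.7; 0 0 0 0.43 0.1 0 0.7"}}

```text
time_s: 3.2
tcp_pos: [0.5542, 0.0019, 0.018]
ee_rot: [68.7, 89.8, 13.7]
force: [-0.2, 0.1, 0.8]
grip_width: 0.0598
```

Emit:
{"fn": "step_arm", "kwargs": {"plan": "0 0 0 0 0.05 0 0.7; 0 0 0 0 0.1 0 0.7; 0 0 0 0 0.15 0 0.7; 0 0 0 0 0.2 0 0.7; 0 0 0 0 0.25 0 0.7;0 0 0 0 0.3 0 0.7; 0 0 0 0 0.3 0 0.7"}}

```text
time_s: 4.08
tcp_pos: [0.5894, 0.0273, 0.0168]
ee_rot: [95.6, 89.9, 40.6]
force: [-0.2, 0.5, 0.0]
grip_width: 0.0596
```

```bash
python3 -c "
from h import *
need(-.105,-.101,.012,'x'); c=cap('top','t2'); 
cv2.imwrite('pics/t2c.png',cv2.resize(cv2.imread('pics/t2.png')[115:265,165:365],None,fx=4,fy=4))"
```

```text
t 4.075 tcp [0.5894 0.0273 0.0168] loc [-0.1068 -0.1529] F [-0.2  0.5  0. ] w 0.0595716564251802 j7 -74.04194221060449
turns [array([ 0.002, -0.   , -0.002]), array([-3.998e+00,  3.000e-03, -0.000e+00])] shift [0.032 0.346 0.012]
[[ 0.001  0.819  0.573]
 [ 0.001  0.573 -0.819]
 [-1.     0.001 -0.   ]]
```

View pics/t2c.png

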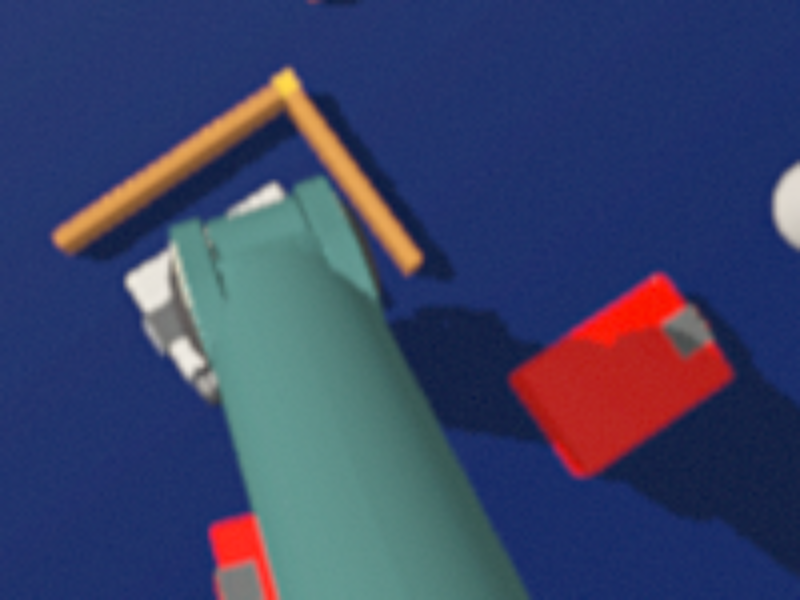

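The tin has turned to match the fence: its far-right corner is at crop (278,183) and its left corner at (125,280). Pushing on towards the +y rail.

Emit:
{"fn": "step_arm", "kwargs": {"plan": "0 0 0 0 0.05 0 0.7; 0 0 0 0 0.1 0 0.7; 0 0 0 0 0.15 0 0.7; 0 0 0 0 0.2 0 0.7; 0 0 0 0 0.25 0 0.7;0 0 0 0 0.28 0 0.7; 0 0 0 0 0.28 0 0.7"}}

```text
time_s: 5.0
tcp_pos: [0.6237, 0.0508, 0.0169]
ee_rot: [78.1, 89.9, 23.0]
force: [-0.4, -0.1, 0.1]
grip_width: 0.0597
```

Emit:
{"fn": "step_arm", "kwargs": {"plan": "0 0 0 0 0.02 0 0.7; 0 0 0 0 0.04 0 0.7; 0 0 0 0 0.04 0 0.7"}}

```text
time_s: 5.38
tcp_pos: [0.6284, 0.0539, 0.0168]
ee_rot: [71.1, 90.0, 16.0]
force: [-0.4, 0.9, -0.2]
grip_width: 0.0599
```

```bash
python3 -c "
from h import *
need(-.105,-.101,.012,'x'); c=cap('top','t3'); 
cv2.imwrite('pics/t3c.png',cv2.resize(cv2.imread('pics/t3.png')[115:265,165:365],None,fx=4,fy=4))"
```

```text
t 5.375 tcp [0.6284 0.0539 0.0168] loc [-0.1062 -0.1057] F [-0.4  0.9 -0.2] w 0.059888069290661636 j7 -75.37091075438559
turns [array([ 0.001,  0.   , -0.001]), array([-3.999e+00,  1.000e-03,  0.000e+00])] shift [0.032 0.031 0.008]
[[ 0.001  0.82   0.573]
 [ 0.     0.573 -0.82 ]
 [-1.     0.001  0.   ]]
```

View pics/t3c.png

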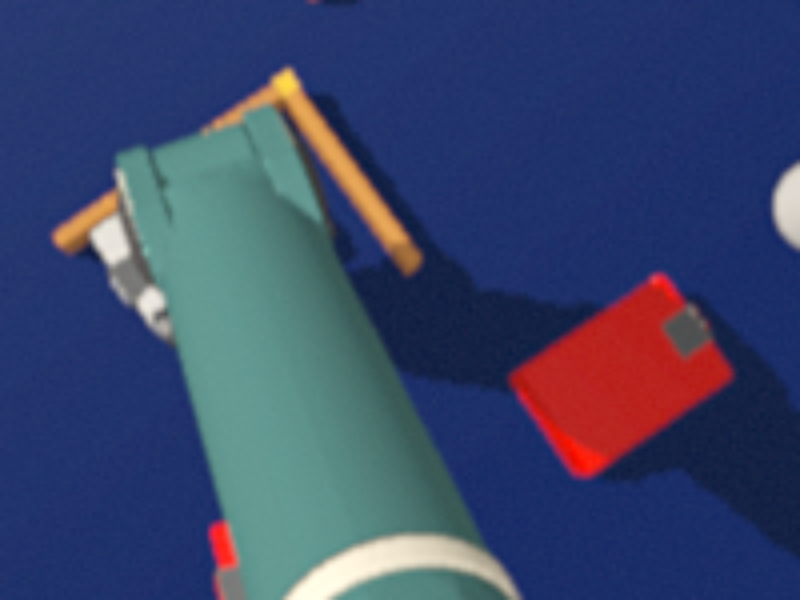

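Now the tin's left corner (92,232) is almost at the left rail. Easing in on the force reading.

Emit:
{"fn": "step_arm", "kwargs": {"plan": "0 0 0 0 0.01 0 0.7; 0 0 0 0 0.02 0 0.7; 0 0 0 0 0.02 0 0.7"}}

```text
time_s: 5.8
tcp_pos: [0.6307, 0.0555, 0.0168]
ee_rot: [75.1, 90.0, 20.0]
force: [-0.5, -1.1, 0.8]
grip_width: 0.0597
```

Emit:
{"fn": "step_arm", "kwargs": {"plan": "0 0 0 0 0.007 0 0.7; 0 0 0 0 0.014 0 0.7; 0 0 0 0 0.014 0 0.7"}}

```text
time_s: 6.18
tcp_pos: [0.6324, 0.0568, 0.0167]
ee_rot: [81.5, 90.0, 26.4]
force: [-0.4, -0.4, -0.0]
grip_width: 0.0596
```

Emit:
{"fn": "step_arm", "kwargs": {"plan": "0 0 0 0 0.007 0 0.7; 0 0 0 0 0.014 0 0.7; 0 0 0 0 0.014 0 0.7"}}

```text
time_s: 6.55
tcp_pos: [0.6334, 0.0574, 0.0167]
ee_rot: [-95.8, 89.9, -150.9]
force: [-4.0, -2.5, 3.3]
grip_width: 0.0597
```

Emit:
{"fn": "step_arm", "kwargs": {"plan": "0 0 0 0 0.007 0 0.7; 0 0 0 0 0.014 0 0.7; 0 0 0 0 0.014 0 0.7"}}

```text
time_s: 6.92
tcp_pos: [0.6335, 0.0573, 0.0166]
ee_rot: [-95.1, 89.7, -150.2]
force: [-8.5, -4.7, 8.2]
grip_width: 0.0599
```

Seated against the +y rail (TCP stopped at fence y = -0.0996, force about 10 N). Backing off and lifting the tool.

Emit:
{"fn": "step_arm", "kwargs": {"plan": "0 0 0 0 -0.1 0 0.7; 0 0 0 0 -0.2 0 0.7; 0 0 0 -0.35 -0.2 0 0.6; 0 0 0 -0.7 -0.2 0 0.53; 0 0 0 -0.8 -0.2 0.4 0.53; 0 0 0 -0.8 -0.2 0 0.53"}}

```text
time_s: 7.68
tcp_pos: [0.6169, 0.0309, 0.1387]
ee_rot: [30.3, 89.4, -25.8]
force: [-0.4, 1.7, -1.2]
grip_width: 0.045
```

```bash
python3 -c "
from h import *
need(-.225,-.048,.12,'y'); c=cap('top','t4'); 
cv2.imwrite('pics/t4c.png',cv2.resize(cv2.imread('pics/t4.png')[115:265,165:365],None,fx=4,fy=4))
c=cap('side','s4')
cv2.imwrite('pics/s4c.png',cv2.resize(cv2.imread('pics/s4.png')[160:280,170:310],None,fx=4,fy=4,interpolation=cv2.INTER_CUBIC))"
```

```text
t 7.675 tcp [0.6169 0.0309 0.1387] loc [-0.094  -0.1283] F [-0.4  1.7 -1.2] w 0.04500503732968316 j7 -71.96871236091718
turns [array([-2.021,  0.014,  0.004]), array([ 1.978,  0.004, -0.014])] shift [ 0.119  0.52  -0.883]
[[ 0.009  0.83   0.558]
 [-0.004  0.558 -0.83 ]
 [-1.     0.005  0.009]]
```

View pics/s4c.png

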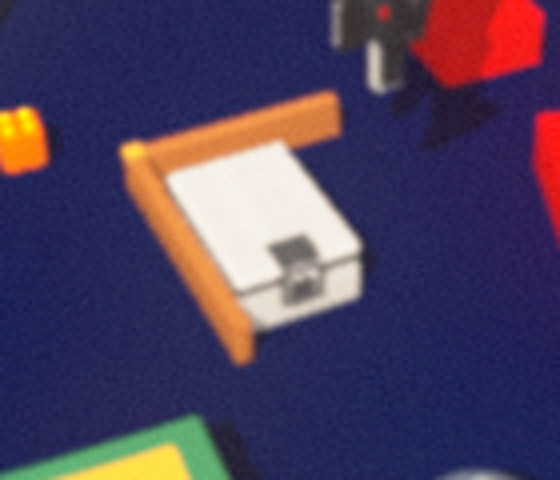

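The tin lies flat along the left rail, clasp end out (clasp at crop (300,270)), with a gap still open to the right rail. Next: measure its end and go round to the clasp side.

```bash
python3 -c "
from h import *
c=np.load('pics/s4.npz'); g=lambda x,y:(170+(x+.5)/4-.5,160+(y+.5)/4-.5)
for q in((237,292),(362,248),(166,173),(285,143)): print(loc(onplane(c,*g(*q),.05)).round(4))
"
```

```text
[-0.1863  0.0045]
[-0.1834 -0.0864]
[-0.0483  0.0008]
[-0.0534 -0.0892]
```

Emit:
{"fn": "step_arm", "kwargs": {"plan": "0 0 0 0 0.2 -0.35 0.53; 0.2 0 0 0 0.4 -0.7 0.53; 0.4 0 0 0 0.52 -0.88 0.53; 0.6 0 0 0 0.52 -0.88 0.53; 0.8 0 0 0 0.52 -0.88 0.53; 1 0 0 0 0.52 -0.88 0.53; 1 0 0 0 0.52 -0.88 0.53"}}

```text
time_s: 8.65
tcp_pos: [0.5989, 0.1951, 0.1366]
ee_rot: [114.1, 90.0, 14.2]
force: [0.1, 0.1, 0.9]
grip_width: 0.0454
```

```bash
python3 -c "
from h import *
need(-.225,-.048,.12,'y')"
```

```text
t 8.65 tcp [0.5989 0.1951 0.1366] loc [-0.239  -0.0492] F [0.1 0.1 0.9] w 0.04535970930020533 j7 -125.56539515509243
turns [array([-2.996,  0.   , -0.   ]), array([ 1.004, -0.   , -0.   ])] shift [0.111 0.071 0.061]
[[ 0.     0.985 -0.172]
 [ 0.    -0.172 -0.985]
 [-1.     0.    -0.   ]]
```

The turn drives j7 towards its limit, so I'll use the other half-turn.

Emit:
{"fn": "step_arm", "kwargs": {"plan": "-0.2 0 0 0 0 0 0.53; -0.4 0 0 0 0 0 0.53; -0.6 0 0 0 0 0 0.53; -0.8 0 0 0 0 0 0.53; -1 0 0 0 0 0 0.53; -1 0 0 0 0 0 0.53"}}

```text
time_s: 9.4
tcp_pos: [0.5992, 0.1946, 0.1366]
ee_rot: [161.9, 90.0, 106.9]
force: [-0.1, 0.1, -0.5]
grip_width: 0.0456
```

Emit:
{"fn": "step_arm", "kwargs": {"plan": "-0.2 0 0 0 0 0 0.53; -0.4 0 0 0 0 0 0.53; -0.6 0 0 0 0 0 0.53; -0.8 0 0 0 0 0 0.53; -1 0 0 0 0 0 0.53; -1 0 0 0 0 0 0.53"}}

```text
time_s: 10.15
tcp_pos: [0.5993, 0.1946, 0.1366]
ee_rot: [134.8, 90.0, 124.6]
force: [-0.9, -0.2, -0.4]
grip_width: 0.0451
```

Emit:
{"fn": "step_arm", "kwargs": {"plan": "-0.2 0 0 0 0 0 0.53; -0.4 0 0 0 0 0 0.53; -0.6 0 0 0 0 0 0.53; -0.8 0 0 0 0 0 0.53; -1 0 0 0 0 0 0.53; -1 0 0 0 0 0 0.53; -1 0 0 0 0 0 0.53"}}

```text
time_s: 11.02
tcp_pos: [0.5994, 0.1947, 0.1367]
ee_rot: [-132.4, 90.0, -97.7]
force: [0.7, -0.4, 0.1]
grip_width: 0.0452
```

```bash
python3 -c "
from h import *
need(-.215,-.048,.017,'y')"
```

```text
t 11.025 tcp [0.5994 0.1947 0.1367] loc [-0.2383 -0.0489] F [ 0.7 -0.4  0.1] w 0.04524528492477581 j7 -8.30276791822633
turns [array([-0.005, -0.   ,  0.   ]), array([3.995, 0.   , 0.   ])] shift [ 0.798 -0.155  0.007]
[[-0.    -0.569  0.822]
 [-0.     0.822  0.569]
 [-1.    -0.    -0.   ]]
```

Emit:
{"fn": "step_arm", "kwargs": {"plan": "0 0 0 0.3 0 0 0.53; 0 0 0 0.6 0 0 0.53; 0 0 0 0.8 0 0 0.53; 0 0 0 0.8 0 0 0.53; 0 0 0 0.8 -0.1 0 0.53; 0 0 0 0.8 -0.15 0 0.53; 0 0 0 0.8 -0.2 0 0.53; 0 0 0 0.8 -0.2 0 0.53"}}

```text
time_s: 12.02
tcp_pos: [0.6175, 0.169, 0.0173]
ee_rot: [-47.6, 89.9, -12.8]
force: [-0.5, -0.5, -0.3]
grip_width: 0.0455
```

```bash
python3 -c "
from h import *
need(-.145,-.048,.017,'y')
c=cap('side','s5')
cv2.imwrite('pics/s5c.png',cv2.resize(cv2.imread('pics/s5.png')[150:280,170:310],None,fx=4,fy=4,interpolation=cv2.INTER_CUBIC))"
```

```text
t 12.025 tcp [0.6175 0.169  0.0173] loc [-0.2069 -0.0488] F [-0.5 -0.5 -0.3] w 0.04550134388069868 j7 -10.108848955587403
turns [array([-0.002,  0.001,  0.001]), array([ 3.998e+00,  2.000e-03, -2.000e-03])] shift [ 0.002 -0.413  0.006]
[[ 0.001 -0.571  0.821]
 [-0.     0.821  0.571]
 [-1.    -0.001  0.001]]
```

View pics/s5c.png

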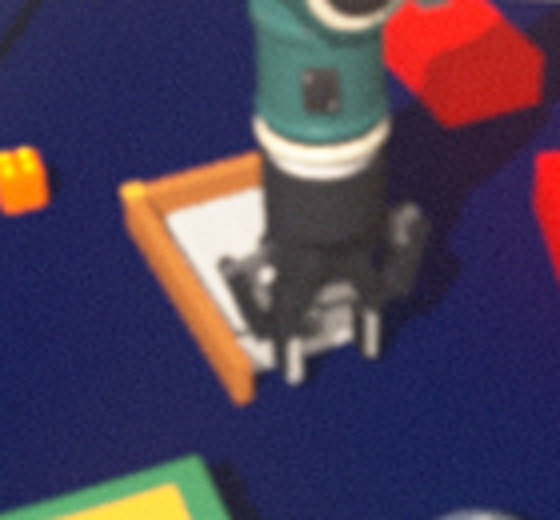

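The finger pads (293,360) and (370,335) straddle the clasp just outside the tin's end. Pushing along +x.

Emit:
{"fn": "step_arm", "kwargs": {"plan": "0 0 0 0 -0.05 0 0.53; 0 0 0 0 -0.1 0 0.53; 0 0 0 0 -0.15 0 0.53; 0 0 0 0 -0.2 0 0.53; 0 0 0 0 -0.25 0 0.53; 0 0 0 0 -0.3 0 0.53; 0 0 0 0 -0.35 0 0.53; 0 0 0 0 -0.38 0 0.53; 0 0 0 0 -0.38 0 0.53"}}

```text
time_s: 13.2
tcp_pos: [0.6497, 0.1226, 0.0167]
ee_rot: [-96.9, 90.0, -62.0]
force: [-0.1, -0.0, 0.8]
grip_width: 0.0453
```

Emit:
{"fn": "step_arm", "kwargs": {"plan": "0 0 0 0 -0.015 0 0.53; 0 0 0 0 -0.03 0 0.53; 0 0 0 0 -0.03 0 0.53"}}

```text
time_s: 13.58
tcp_pos: [0.6519, 0.1197, 0.0168]
ee_rot: [-65.3, 90.0, -30.4]
force: [-0.0, 0.8, -0.4]
grip_width: 0.0452
```

Emit:
{"fn": "step_arm", "kwargs": {"plan": "0 0 0 0 -0.007 0 0.53; 0 0 0 0 -0.014 0 0.53; 0 0 0 0 -0.014 0 0.53"}}

```text
time_s: 13.95
tcp_pos: [0.6531, 0.1179, 0.0168]
ee_rot: [-66.6, 90.0, -31.6]
force: [0.0, 0.8, -0.2]
grip_width: 0.0451
```

Emit:
{"fn": "step_arm", "kwargs": {"plan": "0 0 0 0 -0.007 0 0.53; 0 0 0 0 -0.014 0 0.53; 0 0 0 0 -0.014 0 0.53"}}

```text
time_s: 14.32
tcp_pos: [0.6544, 0.1161, 0.0168]
ee_rot: [-66.9, 90.0, -32.0]
force: [-0.8, 1.2, -0.1]
grip_width: 0.0451
```

Emit:
{"fn": "step_arm", "kwargs": {"plan": "0 0 0 0 -0.007 0 0.53; 0 0 0 0 -0.014 0 0.53; 0 0 0 0 -0.014 0 0.53"}}

```text
time_s: 14.7
tcp_pos: [0.6549, 0.1153, 0.0168]
ee_rot: [103.6, 89.9, 138.5]
force: [-2.4, 3.3, 1.6]
grip_width: 0.0454
```

Emit:
{"fn": "step_arm", "kwargs": {"plan": "0 0 0 0 -0.007 0 0.53; 0 0 0 0 -0.014 0 0.53; 0 0 0 0 -0.014 0 0.53"}}

```text
time_s: 15.08
tcp_pos: [0.6548, 0.1153, 0.0168]
ee_rot: [105.8, 89.8, 140.8]
force: [-7.1, 6.5, 3.3]
grip_width: 0.0455
```

Contact with the +x rail (about 10 N, face at about -0.131). Backing off, lifting and inspecting.

Emit:
{"fn": "step_arm", "kwargs": {"plan": "0 0 0 0 0.1 0 0.53; 0 0 0 0 0.25 0 0.53; 0 0 0 0 0.3 0 0.53; 0 0 0 -0.4 0.3 0 0.53; 0 0 0 -0.8 0.3 0 0.53; 0 0 0 -0.9 0.6 -0.4 0.53; 0 0 0 -0.9 0.9 -0.8 0.53; 0 0 0 -0.9 1 -1 0.53;  0 0 0 -0.9 1 -1 0.53; 0 0 0 -0.9 1 -1 0.53"}}

```text
time_s: 16.32
tcp_pos: [0.4493, 0.1494, 0.1524]
ee_rot: [-42.4, 89.9, -7.5]
force: [0.5, -0.4, -0.2]
grip_width: 0.045
```

```bash
python3 -c "
from h import *
need(-.07,-.16,.13,'x')
c=cap('side','s6'); cap('top','t6')
a=cv2.resize(cv2.imread('pics/s6.png')[170:270,180:280],None,fx=4,fy=4,interpolation=cv2.INTER_CUBIC)
b=cv2.resize(cv2.imread('pics/t6.png')[115:215,170:270],None,fx=4,fy=4,interpolation=cv2.INTER_CUBIC)
cv2.imwrite('pics/c6.png',np.hstack([a,b]))"
```

```text
t 16.325 tcp [0.4493 0.1494 0.1524] loc [-0.2871 -0.1979] F [ 0.5 -0.4 -0.2] w 0.045033430454196076 j7 -8.224549479994607
turns [array([ 1.999,  0.004, -0.   ]), array([-2.001,  0.   ,  0.004])] shift [ 0.152 -1.447  0.254]
[[ 0.003 -0.572  0.821]
 [-0.     0.821  0.572]
 [-1.    -0.002  0.002]]
```

View pics/c6.png

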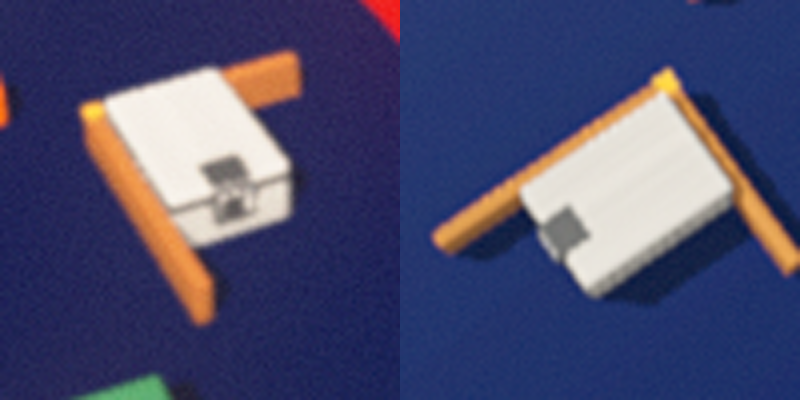

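It looks seated in both views: the tin is tight on both rails, with the clasp outward at (232,200) on the left and (565,230) on the right. One more gentle y push will confirm flushness, and I'll check the numbers too.

```bash
python3 -c "
from h import *
c=np.load('pics/t6.npz'); C=cloud(c); h=C[...,2]; m=np.zeros_like(h,bool); m[130:192,195:258]=1
m&=(h>.043)&(h<.057); r=tin(c,m); print(m.sum(),r,loc(np.array(r[0])))"
```

```text
1365 ((0.7071976065635681, 0.055630624294281006), (0.09952721744775772, 0.14540259540081024), 36.527130126953125) [-0.06262522 -0.04007993]
```

Emit:
{"fn": "step_arm", "kwargs": {"plan": "0.2 0 0 0 -0.2 0 0.7; 0.4 0 0 0 -0.4 0 0.7; 0.6 0 0 0 -0.6 0.1 0.7; 0.8 0 0 0 -0.8 0.2 0.7; 1 0 0 0 -1 0.2 0.7; 1 0 0 0 -1 0.2 0.7; 1 0 0 0 -1 0.2 0.7"}}

```text
time_s: 17.3
tcp_pos: [0.5583, 0.0448, 0.1513]
ee_rot: [142.4, 89.9, 132.4]
force: [1.0, 0.3, -0.4]
grip_width: 0.0595
```

Emit:
{"fn": "step_arm", "kwargs": {"plan": "0.2 0 0 0 0 0 0.7; 0.4 0 0 0 0 0 0.7; 0.6 0 0 0 0 0 0.7; 0.8 0 0 0 0 0 0.7; 1 0 0 0 0 0 0.7; 1 0 0 0 0 0 0.7; 1 0 0 0 0 0 0.7"}}

```text
time_s: 18.18
tcp_pos: [0.5581, 0.0448, 0.1517]
ee_rot: [176.2, 90.0, 121.3]
force: [-0.1, -0.4, -0.7]
grip_width: 0.0598
```

```bash
python3 -c "
from h import *
need(-.067,-.135,.017,'x')"
```

```text
t 18.175 tcp [0.5581 0.0448 0.1517] loc [-0.1391 -0.1686] F [-0.1 -0.4 -0.7] w 0.059849899564402814 j7 -73.42005166304419
turns [array([ 0.006, -0.   , -0.   ]), array([-3.994e+00,  0.000e+00, -1.000e-03])] shift [0.898 0.222 0.482]
[[-0.     0.818  0.576]
 [ 0.     0.576 -0.818]
 [-1.     0.    -0.   ]]
```

Emit:
{"fn": "step_arm", "kwargs": {"plan": "0 0 0 0 0 0.25 0.7; 0 0 0 0.3 0 0.48 0.7; 0 0 0 0.6 0 0.48 0.7; 0 0 0 0.9 0 0.48 0.7; 0 0 0 0.9 0 0.48 0.7; 0 0 0 0.9 0.15 0.48 0.7; 0 0 0 0.9 0.3 0.48 0.7; 0 0 0 0.9 0.4 0.48 0.7; 0 0 0 0.9 0.42 0.48 0.7; 0 0 0 0.9 0.43 0.48 0.7; 0 0 0 0.9 0.43 0.48 0.7"}}

```text
time_s: 19.55
tcp_pos: [0.6519, 0.0214, 0.0168]
ee_rot: [-82.9, 90.0, -138.0]
force: [0.2, -0.5, -0.1]
grip_width: 0.0596
```

Emit:
{"fn": "step_arm", "kwargs": {"plan": "0 0 0 0 0.01 0 0.7; 0 0 0 0 0.02 0 0.7; 0 0 0 0 0.03 0 0.7; 0 0 0 0 0.03 0 0.7"}}

```text
time_s: 20.05
tcp_pos: [0.6561, 0.0247, 0.0167]
ee_rot: [-117.7, 90.0, -172.7]
force: [0.8, 0.2, -0.3]
grip_width: 0.0599
```

Emit:
{"fn": "step_arm", "kwargs": {"plan": "0 0 0 0 0.007 0 0.7; 0 0 0 0 0.014 0 0.7; 0 0 0 0 0.014 0 0.7"}}

```text
time_s: 20.42
tcp_pos: [0.6563, 0.0248, 0.0165]
ee_rot: [-98.5, 89.8, -153.6]
force: [-5.0, -2.7, 3.6]
grip_width: 0.0599
```

Emit:
{"fn": "step_arm", "kwargs": {"plan": "0 0 0 0 0.007 0 0.7; 0 0 0 0 0.014 0 0.7; 0 0 0 0 0.014 0 0.7"}}

```text
time_s: 20.8
tcp_pos: [0.6564, 0.0247, 0.0165]
ee_rot: [-97.6, 89.5, -152.7]
force: [-9.9, -4.9, 9.1]
grip_width: 0.0597
```

```bash
python3 -c "
from h import *
need(-.067,-.135,.017,'x')"
```

```text
t 20.8 tcp [0.6564 0.0247 0.0165] loc [-0.0664 -0.0994] F [-9.9 -4.9  9.1] w 0.05971238577353167 j7 -73.3338485108648
turns [array([ 0.   , -0.001,  0.01 ]), array([-3.999e+00, -1.600e-02, -2.000e-03])] shift [-0.001 -0.237 -0.004]
[[-0.007  0.82   0.572]
 [-0.004  0.572 -0.82 ]
 [-1.    -0.008 -0.001]]
```

It stops at the same place as before (-0.0994 against -0.0996), so it is seated. Retreating for the final look.

Emit:
{"fn": "step_arm", "kwargs": {"plan": "0 0 0 0 -0.03 0 0.7; 0 0 0 0 -0.15 0 0.7; 0 0 0 0 -0.25 0 0.7; 0 0 0 -0.4 -0.25 0 0.7; 0 0 0 -0.8 -0.3 0 0.7; 0 0 0 -0.9 -0.6 0 0.7; 0 0 0 -0.9 -1 0 0.7; 0 0 0 -0.9 -1 0 0.7; 0 0 0 -0.9 -1 0 0.7; 0 0 0 -0.9 -1 0 0.7"}}

```text
time_s: 22.05
tcp_pos: [0.5376, -0.0578, 0.1518]
ee_rot: [89.0, 89.9, 34.0]
force: [-0.4, -0.0, 0.5]
grip_width: 0.0596
```

```bash
python3 -c "
from h import *
c=cap('side','s7'); cap('top','t7')
a=cv2.resize(cv2.imread('pics/s7.png')[170:270,180:280],None,fx=4,fy=4,interpolation=cv2.INTER_CUBIC)
b=cv2.resize(cv2.imread('pics/t7.png')[115:215,170:270],None,fx=4,fy=4,interpolation=cv2.INTER_CUBIC)
t=cv2.imread('pics/t7.png'); d=cv2.resize(t[60:260,60:460],(400,200))
cv2.imwrite('pics/c7.png',np.vstack([np.hstack([a,b]),np.hstack([d,cv2.resize(cv2.imread('pics/top1.png')[60:260,60:460],(400,200))])]))"
```

```text
(no output)
```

View pics/c7.png

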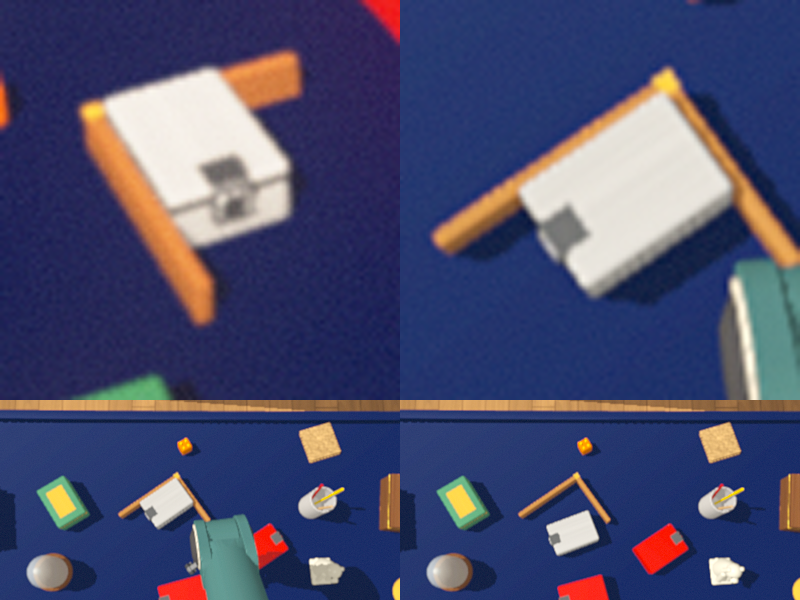

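The tin's edges lie flush on both rails, with the clasp facing out. The green tin (62,503) and the dog (325,571) sit where they did in the first picture, and the tool is clear of everything.

```bash
python3 -c "
from station import robot
print(robot.finish_job())"
```

```text
the job is handed in; nothing more can be done
None
```

The steel lunch tin is home in the corner fence and released, and I handed the job in at about 22 s of the 42 s allowed. I pushed it with the open fingers, first against the +y rail. I then pushed its clasp end, fingers on either side of the clasp, against the +x rail, and finished with one more push in y. It was never gripped or lifted.

**Checks that agreed:**
- **Seating:** both y pushes stopped at the same place (fence y -99.6 and -99.4 mm). The x push put the tin's clasp end at about -131 mm, against 130 mm when fully home. The tool force during the pushes stayed under about 15 N.
- **Pictures:** the last side and top views show the tin square and flush on both rails, clasp facing out. The green tin and the dog are where they started, and the gripper is clear of everything.

**Check that failed:** the depth-based rectangle fit of the tin in the corner came out too large (about 100 x 145 mm). It had probably picked up depth noise from the rails, so I ignored it and relied on the contact positions and the pictures.

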